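# Set up the next board for shell inlay

## Task

Set up the bench for the board whose rosette still has empty recesses (the other board is already inlaid with shell). Lay the iron stop bar on the bench along that board's far edge (away from the robot) as a backstop: snug against it (touching or nearly so), parallel to it and centred on it; and stand the glue jar upright on the bench beside the same board, on the side away from the other board, level with the board's middle and with about 3 cm of clear bench between jar and board. Do not drop either of them, and do not shift the two boards or the shell dish, brush and tin.

Things in the scene. Friction and masses are not known exactly. Their poses are not given: they have to be found in the camera images.
- open_board: pale wooden board with a flower rosette of EMPTY round recesses (5 mm deep, dark floors); loose, 120 mm (its x) by 130 mm (its y) by 14 mm thick. Origin at the centre of its underside; its +x points away from the robot (its far edge is 60 mm out along +x), +y to the robot's left, both turned by the board's yaw of up to 0.25 rad. It lies left or right of the inlaid board
- inlaid_board: the same board (120 by 130 by 14 mm, same frame) with white shell filling its rosette, level with its surface; the glue is setting: leave it alone
- stop_bar: dark iron stop bar, rectangular: 22 mm thick (its x), 120 mm long (its y), 35 mm tall (its z), about 0.6 kg, standing on its 22 mm wide face and to be left so. Origin at the centre of its underside. Gripped across its 22 mm with the fingertips above 14 mm, the fingers clear the boards
- glue_jar: amber glass jar with a metal cap and a plain paper band, closed: diameter 60 mm, 75 mm tall, about 0.25 kg, standing upright. Origin at the centre of its underside, z up
- shell_dish: bystander: round wooden dish with shell blanks, 120 mm across, 30 mm tall, origin at the centre of its underside; leave alone
- brush: bystander: brush lying on the bench, 180 mm long along its x; leave alone
- wax_tin: bystander: low metal tin, 70 mm across, 30 mm tall, origin at the centre of its underside; leave alone
There are look-alikes about, which are no part of the job. There is more than one size of the stop_bar; the one meant has the size given above.

How it is judged:
By the outcome, as a careful person would: the job done as asked, in the order asked, and still so for the second after the job is handed in, with the robot touching nothing.
It also fails if it takes over 59 s, if anything falls off the work surface, if the arm or the gripper's body presses on something with over 40 N, if the wrist force passes 120 N, or if a joint passes its speed limit or range.

## Robot

A 6-joint arm with a two-finger parallel gripper is mounted at the origin on the work surface. World frame = base frame: x ahead of the robot, y to its left, z up, the work surface at z = 0. Lengths are in mm, angles in rad, forces in N, time in s.
With the tool pointing down it reaches from about 350 to 775 mm from the base axis. Payload 7.3 kg.
Tool frame: the origin (TCP) lies at the very end of the fingers, on their centre line; the grasp point (between the pads) lies 19 mm behind it; z points along the fingers, y is the line along which they close (so a half turn about z gives the same grasp; the last joint's range is limited). The gripper opens to 92 mm and grips with 3 to 60 N. Pads are 19 mm wide; open, the fingers measure 130 mm over their backs; the gripper's body (75 mm by 190 mm) begins 47 mm behind the grasp point.
Start: joints at [-1.463, 0.342, 1.524, -0, 1.275, -0.146], TCP at [131.841, -508.196, 226.741] pointing down, gripper open.
Joint ranges: [-2.53, 2.53], [-0.77, 2.02], [0.04, 2.7], [-1, 4.14], [0.28, 2.66], [-3.11, 3.11]. Speed limits (rad/s): [2.57, 2.57, 3.14, 3.14, 3.14, 3.14].

## Interface

Orientations are given as [roll, pitch, yaw] about the fixed x, y, z axes, in that order (R = Rz(yaw) Ry(pitch) Rx(roll)).
In Python, from plant import bot gives the robot as it stands.
- The arm moves only by the tool jog_arm, never from a script. Its argument "targets" is a list of rows, each an object with "xyz": the shift along the tool's x, y, z as a fraction of full scale, a list of three; "spin": the turn about the tool's z as a fraction of full scale. In form: [{"xyz": [x, y, z], "spin": spin}, ...]. A call has exactly 10 rows; each row shifts and turns the commanded pose from where the row before left it, along the tool's axes as they then stand; what a row does not reach is not made up. Full scale, the value 1, is 80 mm for a shift and 0.1 rad for a turn. A row lasts 1/8 s, in which the tool goes at most 62.5 mm and 10.7 degrees, less where a joint would pass 70% of its speed; a pose out of reach is approached as far as the arm can. A call with a number of a shift or a turn outside -1 to 1 is refused whole. A call with a gripper value outside its range is refused whole. "gripper" is the opening in per cent of the stroke, from 0 (shut) to 100 (fully open), set as the call begins (left out, the last holds). The fingers move at their own pace and stop on an object; the grip force is fixed at half the most. Time passes only in rows, so rows that do not move let the fingers close, or fill a call up. It gives the time, the measured TCP pose, the force, the opening and the grip force at its end, in the units of the state.
- bot.get_obs(): the state, without advancing time (a new reading comes with each control period).
- bot.capture(name): name is "scene" or "top" or "wrist"; returns the picture (384x512x3 uint8, blue, green, red); there is no depth.
- bot.get_calibration(name): a dict with "vfov" (degrees; the focal length in pixels is half the picture's height over the tangent of half this angle, whatever the lens; pixels are square), "cx", "cy" (the principal point, pixels), "eye" and "rotation" of the camera in the world. Camera axes: x right, y down, z forward; pixel columns grow to the right and rows downward; lengths in mm; the calibration is good to about 2 mm. A picture is of the moment at which its call begins: read the wrist's pose just before it. get_calibration takes no time and is no camera call; for the wrist camera it gives the pose at the moment of the call.
- bot.close_job(): hands the job in; it is judged then, once.
The state is a dict: "time": time; "joint_positions": joint angles; "dq": joint speeds; "tau": joint torques, N m; "tool_pos": TCP position; "tcp_rot": TCP orientation; "contact_force": force on the tool from outside, world axes, zero at the start; "moment": the same for the moment, N m; "grip_width": finger opening in mm; "finger_force": force on a finger pad.
Only numpy, scipy, OpenCV 4.12 (cv2) and the standard library are available. Lean on these libraries where they do the work, as an engineer would, in place of code of your own. Each camera call takes 0.05 s, during which the arm holds its last target. There are 200 camera calls.

## Working session

There is one attempt and no reset: what is moved stays moved. The work goes in short steps, Python scripts to look and compute and a tool call to move; the robot and the scene stay as the last step left them, time stands still between calls to the robot, and variables do not carry over. Pictures are saved under pics/ and viewed, at most 11 in all, crops included, and the job is handed in when it is done.

Besides the shell and the picture viewer there is one more tool, called after ">>>" as name(argument=value, ...), one argument or row to a line, values as JSON. jog_arm: Moves the arm, as the interface text tells. Shift numbers are shares of 80 mm and turn numbers shares of 0.1 rad, none past 1 either way. Its arguments: {"type":"object","properties":{"targets":{"type":"array","items":{"type":"object","properties":{"xyz":{"type":"array","items":{"type":"number"}},"spin":{"type":"number"}}}},"gripper":{"type":"number"}},"required":["targets"]}

```bash
ls; mkdir -p pics
python3 - <<'E'
from plant import bot
import cv2,numpy as np
o=bot.get_obs();print(o['time'],o['tool_pos'],o['tcp_rot'],o['grip_width'])
for n in('scene','top'):
    im=bot.capture(n);cv2.imwrite(f'pics/{n}0.png',im)
    c=bot.get_calibration(n);print(n,c)
a=cv2.imread('pics/top0.png');cv2.imwrite('pics/top0b.png',cv2.resize(a,(800,600),interpolation=cv2.INTER_CUBIC))
E
```

```text
pics
0.0 [ 131.78627037 -507.76652085  226.03925794] [-3.14006647e+00 -2.32728162e-04  2.53791391e-01] 91.84533630706626
scene {'vfov': 56.40581276628671, 'cx': 255.32695020809132, 'cy': 188.79645382459333, 'eye': array([1372.78716595,   75.12176678,  670.26744511]), 'rotation': array([-2.29399074, -0.01292676,  1.64498359])}
top {'vfov': 44.045492977729296, 'cx': 254.72769533608633, 'cy': 186.67020066902887, 'eye': array([ 414.77864601,   44.85037899, 1241.68583261]), 'rotation': array([-2.96363688, -0.02674918, -1.55873321])}
```

View pics/top0b.png

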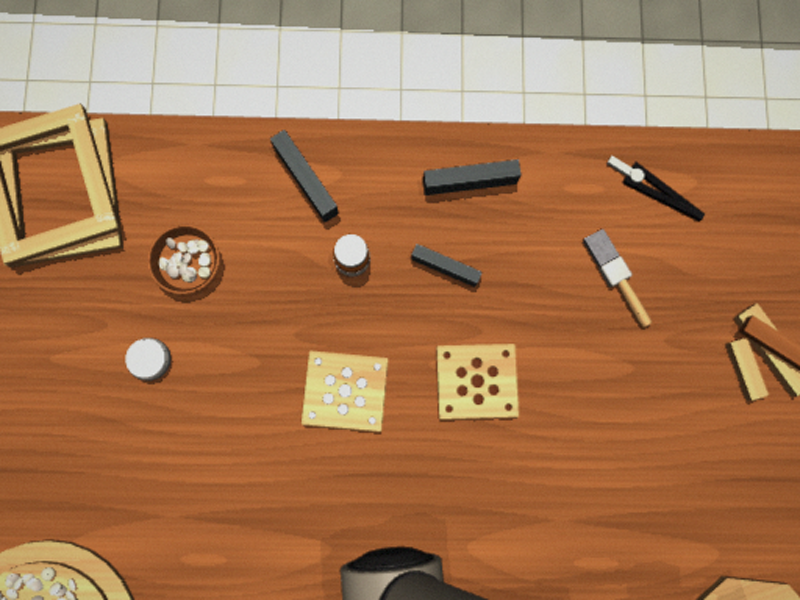

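View pics/scene0.png

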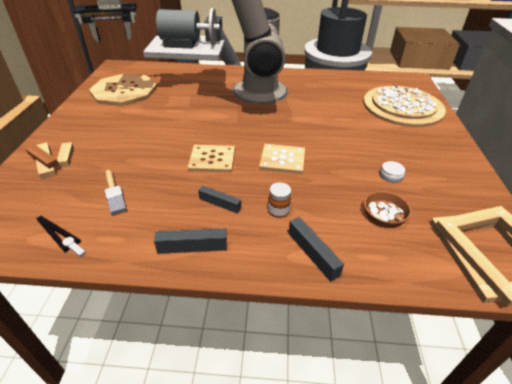

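Top view (800x600): the open board is at (477,382) with dark recesses, the inlaid board at (345,391), and the jar at (351,255). There are three dark bars: (304,176), about 102 px long; (471,177), about 97 px; and (446,265), about 73 px. The board's 130 mm spans about 80 px, so the one at (446,265) is near 120 mm. I'll measure all three and confirm in a crop.

```bash
cat > h.py <<'E'
import cv2,numpy as np
from scipy.spatial.transform import Rotation as Ro
def ray(c,uv,z):
    """pixel(s) -> world points on plane z"""
    f=192/np.tan(np.radians(c['vfov'])/2)
    uv=np.atleast_2d(uv).astype(float)
    d=np.c_[(uv[:,0]-c['cx'])/f,(uv[:,1]-c['cy'])/f,np.ones(len(uv))]
    d=Ro.from_euler('xyz',c['rotation']).apply(d)
    return c['eye']+d*((z-c['eye'][2])/d[:,2])[:,None]
def blobs(m,lo,hi):
    return [k for k in cv2.findContours(m.astype(np.uint8),cv2.RETR_EXTERNAL,cv2.CHAIN_APPROX_NONE)[0] if lo<cv2.contourArea(k)<hi]
def rect(c,k,z):
    """contour -> min-area rect on plane z: centre, sizes, corners"""
    p=ray(c,k[:,0,:],z)[:,:2].astype(np.float32)
    r=cv2.minAreaRect(p);return r
E
python3 - <<'E'
from plant import bot
from h import *
c=bot.get_calibration('top');im=cv2.imread('pics/top0.png')
hsv=cv2.cvtColor(im,cv2.COLOR_BGR2HSV);H,S,V=cv2.split(hsv)
roi=np.zeros(V.shape,bool);roi[85:290,70:430]=1
for nm,m,z,lo,hi in(('bar',(V<75)&(S<120),35,300,4000),('board',(H>14)&(H<35)&(V>150),14,1500,6000),('white',(S<60)&(V>150),75,150,2000)):
    for k in blobs(m&roi,lo,hi):
        r=rect(c,k,z);print(nm,k[:,0].mean(0).round(),cv2.contourArea(k),np.round(r[0],1),np.round(r[1],1),round(r[2],1))
for p in((285,170),(305,232),(225,161),(250,260)):print(p,hsv[p[1],p[0]])
a=im[75:285,160:380];cv2.imwrite('pics/crop1.png',cv2.resize(a,(628,600),interpolation=cv2.INTER_CUBIC))
E
```

```text
board [220. 250.] 2355.0 [470.6 100.4] [132.9 120.9] 85.4
board [305. 244.] 2293.0 [ 489.6 -117.7] [121.1 132.9] 1.9
white [ 93. 229.] 459.5 [513.7 411.5] [59.1 57.9] 3.9
white [117. 165.] 310.0 [677.5 363.1] [61.3 70.4] 70.1
white [224. 160.] 295.5 [692.8  95. ] [48.9 50.5] 46.8
white [388. 163.] 230.0 [ 689.6 -323.6] [88.8 37. ] 29.0
(285, 170) [78 14 94]
(305, 232) [ 10 173 115]
(225, 161) [ 30   1 222]
(250, 260) [ 12 169 173]
```

View pics/crop1.png

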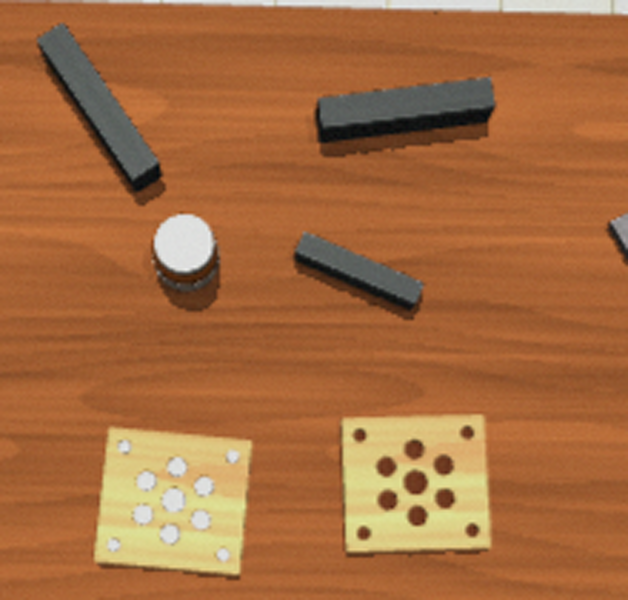

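The crop shows three bars at (97,105), (405,105) and (360,272). The last is clearly shorter and slimmer. The open board with dark holes is at (417,483), to the right of the inlaid board. Next I measure the bars' top faces.

Run:
```python
from plant import bot
from h import *
c=bot.get_calibration('top');im=cv2.imread('pics/top0.png')
H,S,V=cv2.split(cv2.cvtColor(im,cv2.COLOR_BGR2HSV))
roi=np.zeros(V.shape,bool);roi[80:200,165:345]=1
for k in blobs((S<70)&(V>55)&(V<140)&roi,150,4000):
    for z in (35,):
        r=rect(c,k,z);print(k[:,0].mean(0).round(),np.round(r[0],1),np.round(r[1],1),round(r[2],1),cv2.boxPoints(r).round().tolist())
o=bot.get_obs();w=bot.get_calibration('wrist')
R=Ro.from_euler('xyz',o['tcp_rot']);print(R.as_matrix().round(3))
print('cam in tool',R.inv().apply(w['eye']-o['tool_pos']).round(1),(R.inv()*Ro.from_euler('xyz',w['rotation'])).as_matrix().round(2),w['vfov'])
```

```text
[285. 168.] [682.4 -64.4] [117.9  20.9] 66.8 [[650.0, -115.0], [669.0, -123.0], [715.0, -14.0], [696.0, -6.0]]
[302. 110.] [ 841.2 -108.1] [ 28.6 163.5] 8.5 [[815.0, -29.0], [839.0, -191.0], [867.0, -187.0], [843.0, -25.0]]
[194. 110.] [836.7 179.9] [164.3  29.2] 35.1 [[761.0, 145.0], [778.0, 121.0], [912.0, 215.0], [896.0, 239.0]]
[[ 0.968  0.251 -0.   ]
 [ 0.251 -0.968  0.001]
 [ 0.    -0.001 -1.   ]]
cam in tool [  80.2    1.4 -157.9] [[ 0.   -0.95 -0.3 ]
 [ 1.    0.   -0.  ]
 [ 0.   -0.3   0.95]] 70.87581195191134
```

Bar tops measure 118x21 mm at pixel (285,168), 164x29 mm at (302,110) and 164x29 mm at (194,110). The first matches 120x22, so that is the one meant. Its centre is about (682,-64) with yaw about -0.405. The open board is at (490,-118) with yaw about 0.033.

>>> jog_arm(
  targets=[
    {"xyz": [0.57,-0.26,0],"spin": 0},
    {"xyz": [0.57,-0.26,0],"spin": 0},
    {"xyz": [0.57,-0.26,0],"spin": 0},
    {"xyz": [0.57,-0.26,0],"spin": 0},
    {"xyz": [0.57,-0.26,0],"spin": 0},
    {"xyz": [0.57,-0.26,0],"spin": 0},
    {"xyz": [0.57,-0.26,0],"spin": 0},
    {"xyz": [0.57,-0.26,0],"spin": 0},
    {"xyz": [0.57,-0.26,0],"spin": 0},
    {"xyz": [0.57,-0.26,0],"spin": 0},
  ],
  gripper=60,
)

```text
time: 1.35
tool_pos: [522.0, -191.1, 226.4]
tcp_rot: [-3.141, 0.001, 0.254]
contact_force: [0.4, -1.2, -0.2]
grip_width: 55.3
finger_force: 0.0
```

>>> jog_arm(
  targets=[
    {"xyz": [0,0,0],"spin": -0.91},
    {"xyz": [0,0,0],"spin": -0.91},
    {"xyz": [0,0,0],"spin": -0.91},
    {"xyz": [0,0,0],"spin": -0.91},
    {"xyz": [0,0,0],"spin": -0.91},
    {"xyz": [0,0,0],"spin": -0.91},
    {"xyz": [0,0,0],"spin": -0.91},
    {"xyz": [0,0,0],"spin": -0.91},
    {"xyz": [0,0,0],"spin": -0.91},
    {"xyz": [0,0,0],"spin": -0.91},
  ],
)

```text
time: 2.6
tool_pos: [520.8, -192.2, 226.2]
tcp_rot: [-3.141, -0.0, 1.167]
contact_force: [-0.0, 0.8, -0.8]
grip_width: 55.3
finger_force: 0.0
```

>>> jog_arm(
  targets=[
    {"xyz": [0.2265,0.123,0.11],"spin": 0},
    {"xyz": [0.2265,0.123,0.11],"spin": 0},
    {"xyz": [0.2265,0.123,0.11],"spin": 0},
    {"xyz": [0.2265,0.123,0.11],"spin": 0},
    {"xyz": [0.2265,0.123,0.11],"spin": 0},
    {"xyz": [0.2265,0.123,0.11],"spin": 0},
    {"xyz": [0.2265,0.123,0.11],"spin": 0},
    {"xyz": [0.2265,0.123,0.11],"spin": 0},
    {"xyz": [0.2265,0.123,0.11],"spin": 0},
    {"xyz": [0.2265,0.123,0.11],"spin": 0},
  ],
)

```text
time: 3.85
tool_pos: [684.1, -64.1, 138.0]
tcp_rot: [3.142, 0.0, 1.164]
contact_force: [0.8, 0.6, 0.3]
grip_width: 55.2
finger_force: 0.0
```

Run:
```python
from plant import bot
from h import *
import json
c=bot.get_calibration('wrist');im=bot.capture('wrist');o=bot.get_obs()
print(o['tool_pos'],o['tcp_rot'])
json.dump({k:np.array(v).tolist() for k,v in c.items()},open('w1.json','w'))
cv2.imwrite('pics/w1.png',im)
H,S,V=cv2.split(cv2.cvtColor(im,cv2.COLOR_BGR2HSV))
for k in blobs((S<70)&(V<140),2000,90000):
    r=rect(c,k,35);print('bar',k[:,0].mean(0).round(),np.round(r[0],1),np.round(r[1],1),round(r[2],1))
```

```text
[685.00638621 -62.12930518 136.48121719] [-3.14053142e+00 -8.68243048e-04  1.16490134e+00]
bar [264. 302.] [ 622.4 -202.1] [229.3 665.6] 66.8
bar [256. 178.] [683.1 -63.7] [120.1  21.2] 67.3
bar [404. 167.] [ 834.3 -109.6] [ 43.6 177.2] 8.5
```

View pics/w1.png

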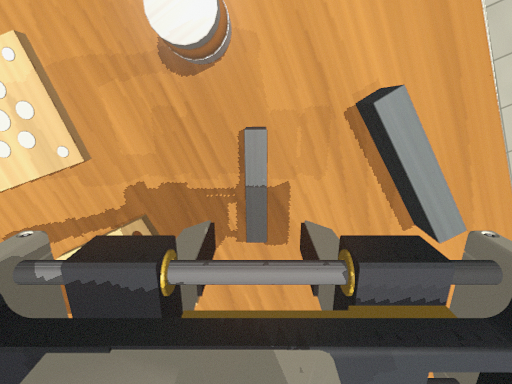

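The wrist view shows the bar at (256,185), centred between the fingers and measuring 120x21 mm. The jar is at (185,25). Now I descend onto the bar.

>>> jog_arm(
  targets=[
    {"xyz": [0,0,0.25],"spin": -0.08},
    {"xyz": [0,0,0.25],"spin": 0},
    {"xyz": [0,0,0.25],"spin": 0},
    {"xyz": [0,0,0.2],"spin": 0},
    {"xyz": [0,0,0.2],"spin": 0},
    {"xyz": [0,0,0.15],"spin": 0},
    {"xyz": [0,0,0.1],"spin": 0},
    {"xyz": [0,0,0.1],"spin": 0},
    {"xyz": [0,0,0],"spin": 0},
    {"xyz": [0,0,0],"spin": 0},
  ],
)

```text
time: 5.15
tool_pos: [683.4, -65.0, 19.2]
tcp_rot: [3.141, -0.0, 1.172]
contact_force: [0.1, -0.1, 0.5]
grip_width: 55.1
finger_force: 0.0
```

>>> jog_arm(
  targets=[
    {"xyz": [0,0,0],"spin": 0},
    {"xyz": [0,0,0],"spin": 0},
    {"xyz": [0,0,0],"spin": 0},
    {"xyz": [0,0,0],"spin": 0},
    {"xyz": [0,0,0],"spin": 0},
    {"xyz": [0,0,0],"spin": 0},
    {"xyz": [0,0,0],"spin": 0},
    {"xyz": [0,0,0],"spin": 0},
    {"xyz": [0,0,0],"spin": 0},
    {"xyz": [0,0,0],"spin": 0},
  ],
  gripper=0,
)

```text
time: 6.4
tool_pos: [682.9, -64.9, 18.8]
tcp_rot: [-3.141, 0.0, 1.172]
contact_force: [-3.9, 2.3, 3.0]
grip_width: 21.7
finger_force: 30.0
```

Run:
```python
from plant import bot
o=bot.get_obs();print({k:o[k] for k in('time','tool_pos','tcp_rot','contact_force','moment','grip_width','finger_force')})
```

```text
{'time': 6.4, 'tool_pos': array([682.9270289 , -64.85863215,  18.77383763]), 'tcp_rot': array([-3.14123523e+00,  1.22749802e-04,  1.17181653e+00]), 'contact_force': array([-3.87534639,  2.2611956 ,  2.97221997]), 'moment': array([0.17394   , 0.52677459, 0.04419695]), 'grip_width': 21.712816863826113, 'finger_force': 30.000563263893127}
```

>>> jog_arm(
  targets=[
    {"xyz": [0,0,-0.06],"spin": 0},
    {"xyz": [0,0,-0.14],"spin": 0},
    {"xyz": [0,0,-0.2],"spin": -0.3},
    {"xyz": [0,0,-0.2],"spin": -0.7},
    {"xyz": [0,0,-0.2],"spin": -0.8},
    {"xyz": [0,0,-0.2],"spin": -0.8},
    {"xyz": [0,0,0],"spin": -0.8},
    {"xyz": [0,0,0],"spin": -0.6},
    {"xyz": [0,0,0],"spin": -0.32},
    {"xyz": [0,0,0],"spin": 0},
  ],
)

```text
time: 7.65
tool_pos: [683.2, -65.0, 99.2]
tcp_rot: [3.141, 0.0, 1.604]
contact_force: [-0.8, -0.5, -5.0]
grip_width: 22.1
finger_force: 30.0
```

>>> jog_arm(
  targets=[
    {"xyz": [-0.08,-0.05,0],"spin": 0},
    {"xyz": [-0.18,-0.12,0],"spin": 0},
    {"xyz": [-0.22,-0.14,0],"spin": 0},
    {"xyz": [-0.22,-0.14,0],"spin": 0},
    {"xyz": [-0.22,-0.14,0],"spin": 0},
    {"xyz": [-0.22,-0.14,0],"spin": 0},
    {"xyz": [-0.22,-0.14,0],"spin": 0},
    {"xyz": [-0.12,-0.06,0],"spin": 0},
    {"xyz": [-0.05,-0.03,0],"spin": 0},
    {"xyz": [0,0,0],"spin": 0},
  ],
)

```text
time: 8.9
tool_pos: [610.5, -189.7, 98.7]
tcp_rot: [3.141, -0.0, 1.604]
contact_force: [0.4, -0.5, -4.5]
grip_width: 21.7
finger_force: 30.0
```

```bash
cat > look.py <<'E'
import sys
from plant import bot
from h import *
n=sys.argv[1]
o=bot.get_obs();c=bot.get_calibration('wrist');im=bot.capture('wrist')
print(o['time'],o['tool_pos'].round(1),o['tcp_rot'].round(4),o['grip_width'])
cv2.imwrite(f'pics/{n}.png',im)
H,S,V=cv2.split(cv2.cvtColor(im,cv2.COLOR_BGR2HSV))
m=((H>16)&(H<40)&(V>140)&(S<150)).astype(np.uint8)
m=cv2.morphologyEx(m,cv2.MORPH_CLOSE,np.ones((5,5)))
for k in blobs(m,1500,90000):
    r=rect(c,k,14);print('board',k[:,0].mean(0).round(),np.round(r[0],1),np.round(r[1],1),round(r[2],1))
for k in blobs((S<70)&(V<140),1000,90000):
    r=rect(c,k,float(sys.argv[2]));print('dark',k[:,0].mean(0).round(),np.round(r[0],1),np.round(r[1],1),round(r[2],1))
E
python3 look.py w2 117
```

```text
8.9 [ 610.5 -189.7   98.7] [ 3.1414e+00 -1.0000e-04  1.6037e+00] 21.653181151754502
board [122. 101.] [ 490.6 -118.4] [123.5 130.6] 2.4
dark [258. 282.] [ 609.9 -211.1] [355.8 168.1] 2.0
dark [502. 112.] [ 727.8 -114.9] [15.2 98.1] 17.5
```

View pics/w2.png

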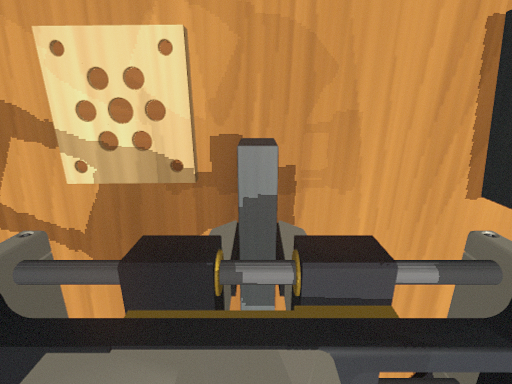

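The picture shows the open board clear at corners (34,27), (185,25), (195,182) and (66,184), and the held bar's far end at (257,145). I fit edge lines for both.

```bash
cat > fit.py <<'E'
import sys
from plant import bot
from h import *
im=cv2.imread(f'pics/{sys.argv[1]}.png');c=bot.get_calibration('wrist');o=bot.get_obs()
g=cv2.GaussianBlur(im,(3,3),0).astype(float).sum(2)
for r in (60,100,160):print('row',r,g[r,178:204].astype(int).tolist())
print('col258',g[132:152,258].astype(int).tolist())
print('row180',g[180,232:244].astype(int).tolist(),g[180,270:284].astype(int).tolist())
E
python3 fit.py w2
```

```text
row 60 [605, 603, 599, 597, 593, 592, 588, 504, 361, 303, 321, 362, 412, 434, 438, 438, 437, 435, 436, 432, 425, 418, 415, 415, 415, 413]
row 100 [610, 610, 606, 603, 600, 597, 595, 595, 593, 586, 515, 386, 312, 318, 366, 419, 435, 436, 434, 433, 436, 437, 437, 439, 440, 443]
row 160 [342, 414, 498, 553, 575, 580, 578, 574, 572, 569, 564, 562, 560, 558, 549, 465, 333, 287, 319, 362, 392, 399, 399, 404, 410, 413]
col258 [403, 402, 402, 404, 405, 355, 249, 183, 177, 180, 182, 177, 179, 237, 323, 366, 374, 375, 375, 375]
row180 [236, 238, 240, 237, 237, 258, 309, 353, 371, 371, 366, 362] [381, 383, 384, 386, 387, 385, 369, 326, 283, 261, 255, 255, 256, 257]
```

```bash
cat > fit.py <<'E'
import sys,json
from plant import bot
from h import *
im=cv2.imread(f'pics/{sys.argv[1]}.png');c=bot.get_calibration('wrist');o=bot.get_obs()
g=cv2.GaussianBlur(im,(3,3),0).astype(float).sum(2)
def cross(p,t,last=False):
    i=np.flatnonzero((p[:-1]-t)*(p[1:]-t)<=0);i=i[-1 if last else 0];return i+(t-p[i])/(p[i+1]-p[i])
def line(P):
    v=cv2.fitLine(P[:,:2].astype(np.float32),cv2.DIST_HUBER,0,.01,.01).ravel();return v[2:],v[:2]
far=ray(c,[(150+cross(g[r,150:205]-0,470,True) if 0 else 205-cross(g[r,150:206][::-1],470),r) for r in range(35,176)],14)
top=ray(c,[(u,8+cross(g[8:40,u],500)) for u in range(45,178)],14)
near=ray(c,[(20+cross(g[r,20:72],500),r) for r in range(35,100)],14)
L=[line(x) for x in(far,top,near)]
for n,(p,v) in zip(('far','+y','near'),L):print(n,p.round(1),'deg',np.degrees(np.arctan2(v[1],v[0])).round(2))
zt=o['tool_pos'][2]+16.2
l=ray(c,[(230+cross(g[r,230:250],310),r) for r in range(152,190)],zt)
r=ray(c,[(265+cross(g[r,265:290],320),r) for r in range(152,190)],zt)
e=ray(c,[(u,139+cross(g[139:152,u],277)) for u in range(244,272)],zt)
M=[line(x) for x in(l,r,e)]
for n,(p,v) in zip(('barL','barR','end'),M):print(n,p.round(1),'deg',np.degrees(np.arctan2(v[1],v[0])).round(2))
y=np.radians(sum(np.degrees(np.arctan2(*(v*np.sign(v[1]))[::-1]))-90 for p,v in(L[0],L[2]))/2)
ex,ey=np.array([np.cos(y),np.sin(y)]),np.array([-np.sin(y),np.cos(y)])
f,n_,t=L[0][0]@ex,L[2][0]@ex,L[1][0]@ey
print('yaw',y,'depth',f-n_,'board centre',(f+n_)/2*ex+(t-65)*ey,'bar target(gap 0)',(f+11)*ex+(t-65)*ey)
a=M[0][0]@ex,M[1][0]@ex
print('bar width',a[1]-a[0],'bar centre',sum(a)/2*ex+(M[2][0]@ey-60)*ey,'tcp',o['tool_pos'])
E
python3 fit.py w2
```

```text
Traceback (most recent call last):
  File "fit.py", line 10, in <module>
    far=ray(c,[(150+cross(g[r,150:205]-0,470,True) if 0 else 205-cross(g[r,150:206][::-1],470),r) for r in range(35,176)],14)
                                                                 ~~~~~^^^^^^^^^^^^^^^^^^^^^^^^
  File "fit.py", line 7, in cross
    i=np.flatnonzero((p[:-1]-t)*(p[1:]-t)<=0);i=i[-1 if last else 0];return i+(t-p[i])/(p[i+1]-p[i])
                                                ~^^^^^^^^^^^^^^^^^^^
IndexError: index 0 is out of bounds for axis 0 with size 0
```

```bash
sed -i 's/^far=.*/far=ray(c,[(205-cross(g[r,150:206][::-1],470),r) for r in range(35,150)],14)/; s/,last=False//; s/i\[-1 if last else 0\]/i[0]/' fit.py; python3 fit.py w2
```

```text
far [548.6 -99.7] deg -87.71
+y [482.9 -53.4] deg 2.48
near [428.1 -90.5] deg -87.58Traceback (most recent call last):
  File "fit.py", line 17, in <module>
    r=ray(c,[(265+cross(g[r,265:290],320),r) for r in range(152,190)],zt)
                  ~~~~~^^^^^^^^^^^^^^^^^^
  File "fit.py", line 7, in cross
    i=np.flatnonzero((p[:-1]-t)*(p[1:]-t)<=0);i=i[0];return i+(t-p[i])/(p[i+1]-p[i])
                                                ~^^^
IndexError: index 0 is out of bounds for axis 0 with size 0
```

```bash
sed -i 's/^r=ray\(.*\)range(152,190)/r=ray\1range(172,190)/' fit.py; python3 fit.py w2
```

```text
far [548.6 -99.7] deg -87.71
+y [482.9 -53.4] deg 2.48
near [428.1 -90.5] deg -87.58
barL [ 598.8 -144.9] deg -88.31
barR [ 620.  -147.8] deg -87.7
end [ 609.1 -130.2] deg 2.04
yaw 0.041109685 depth 120.06467 board centre [ 489.31207  -118.205154] bar target(gap 0) [ 560.28436  -115.285866]
bar width 21.065613 bar centre [ 611.20966 -190.20068] tcp [ 610.61490269 -189.34799378   98.67046059]
```

The board depth fits at 120.1 mm. I move to a standoff about 10 mm off the far edge and lower, then recheck.

>>> jog_arm(
  targets=[
    {"xyz": [0.048,-0.023,0.037],"spin": -0.06},
    {"xyz": [0.096,-0.046,0.073],"spin": 0},
    {"xyz": [0.143,-0.069,0.11],"spin": 0},
    {"xyz": [0.191,-0.092,0.147],"spin": 0},
    {"xyz": [0.191,-0.092,0.147],"spin": 0},
    {"xyz": [0.143,-0.069,0.11],"spin": 0},
    {"xyz": [0.096,-0.046,0.073],"spin": 0},
    {"xyz": [0.048,-0.023,0.037],"spin": 0},
    {"xyz": [0,0,0],"spin": 0},
    {"xyz": [0,0,0],"spin": 0},
  ],
)

```text
time: 10.2
tool_pos: [571.2, -115.3, 40.4]
tcp_rot: [3.141, 0.001, 1.609]
contact_force: [-0.4, 0.2, -5.7]
grip_width: 22.1
finger_force: 30.0
```

```bash
python3 look.py w3 56
python3 - <<'E'
from h import *
a=cv2.imread('pics/w3.png');g=cv2.GaussianBlur(a,(3,3),0).astype(int).sum(2)
for r in(90,120,150,180):print(r,g[r,205:290:1].tolist())
E
```

```text
10.2 [ 571.2 -115.3   40.4] [3.1405e+00 6.0000e-04 1.6095e+00] 22.134727610382367
board [137. 184.] [ 488.9 -103.2] [121.7 100.2] 2.3
dark [248. 274.] [ 571.  -138.6] [362.7 171.4] 2.3
90 [445, 447, 448, 448, 444, 434, 431, 431, 431, 433, 435, 437, 438, 438, 440, 441, 444, 446, 446, 446, 446, 444, 439, 433, 425, 416, 411, 412, 413, 410, 410, 416, 422, 424, 426, 425, 423, 425, 426, 425, 424, 423, 418, 414, 414, 419, 422, 422, 424, 430, 434, 433, 435, 437, 438, 439, 437, 435, 433, 431, 428, 424, 423, 425, 428, 432, 431, 430, 430, 431, 428, 424, 425, 425, 421, 420, 422, 422, 421, 420, 413, 406, 405, 408, 405]
120 [424, 426, 425, 429, 429, 430, 430, 434, 437, 437, 438, 440, 441, 443, 445, 448, 452, 452, 450, 449, 448, 444, 441, 441, 441, 437, 433, 424, 417, 413, 413, 415, 417, 418, 420, 423, 422, 424, 425, 424, 423, 422, 417, 415, 417, 421, 423, 424, 428, 430, 429, 429, 431, 431, 430, 430, 429, 426, 425, 423, 423, 427, 428, 430, 430, 429, 427, 427, 426, 426, 427, 428, 425, 422, 420, 416, 415, 416, 412, 409, 403, 397, 394, 395, 399]
150 [344, 338, 339, 335, 325, 379, 512, 610, 630, 626, 624, 622, 620, 619, 617, 617, 606, 546, 455, 408, 361, 294, 281, 303, 311, 313, 313, 310, 307, 304, 299, 292, 318, 376, 411, 419, 418, 416, 413, 413, 412, 411, 413, 413, 413, 413, 415, 417, 415, 411, 408, 408, 411, 412, 414, 414, 417, 420, 422, 421, 420, 421, 421, 419, 421, 425, 426, 425, 426, 427, 427, 414, 385, 380, 400, 411, 408, 402, 396, 393, 393, 393, 391, 393, 401]
180 [611, 610, 611, 613, 618, 620, 620, 620, 621, 623, 622, 620, 619, 617, 615, 613, 608, 606, 598, 542, 450, 367, 294, 274, 297, 306, 307, 309, 309, 308, 307, 307, 320, 356, 396, 413, 411, 409, 404, 403, 405, 405, 405, 407, 408, 411, 413, 411, 405, 404, 402, 401, 403, 409, 412, 412, 412, 413, 414, 415, 414, 411, 409, 410, 412, 415, 415, 418, 421, 422, 417, 405, 395, 395, 395, 391, 390, 391, 400, 410, 417, 422, 423, 411, 386]
```

View pics/w3.png

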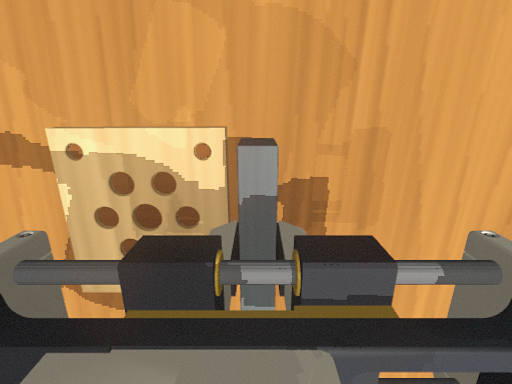

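The board's far edge is at columns 223-225 and the bar's left edge at column 237, so there is a small gap. I compute both at their heights.

```bash
cat > fit2.py <<'E'
from plant import bot
from h import *
import sys
exec(open('fit.py').read().split('far=')[0].split('import sys,json')[1])
zt=o['tool_pos'][2]+16.2
def X(p):
    q,v=line(p);return q,np.degrees(np.arctan2(*(v*np.sign(v.sum()))[::-1]))
far=X(ray(c,[(215+cross(g[r,215:228],470),r) for r in range(142,200)],14))
ty=X(ray(c,[(u,115+cross(g[115:140,u],520)) for u in range(70,215)],14))
l=X(ray(c,[(228+cross(g[r,228:245],340),r) for r in range(150,190)],zt))
e=X(ray(c,[(u,139+cross(g[139:152,u],277)) for u in range(244,272)],zt))
for n,q in zip(('far','+y','barL','end'),(far,ty,l,e)):print(n,q[0].round(1),round(q[1],2))
y=.041;ex,ey=np.array([np.cos(y),np.sin(y)]),np.array([-np.sin(y),np.cos(y)])
print('gap',(l[0]-far[0])@ex,'centre off',(e[0]-ty[0])@ey+5, 'z',o['tool_pos'][2])
E
python3 fit2.py w3
```

```text
Traceback (most recent call last):
  File "fit2.py", line 8, in <module>
    far=X(ray(c,[(215+cross(g[r,215:228],470),r) for r in range(142,200)],14))
                      ~~~~~^^^^^^^^^^^^^^^^^^
IndexError: index 0 is out of bounds for axis 0 with size 0
```

```bash
sed -i 's/range(142,200)/range(142,186)/' fit2.py; python3 fit2.py w3 || python3 -c "
from h import *
g=cv2.GaussianBlur(cv2.imread('pics/w3.png'),(3,3),0).astype(int).sum(2)
for r in range(142,200,6):print(r,g[r,210:245].tolist())"
```

```text
far [546.3 -73.5] 93.83
+y [486.1 -53.7] 2.47
barL [558.8 -69.6] 91.75
end [568.9 -56. ] 2.19
gap 12.705792060707818 centre off -0.7010246234038586 z 40.3416826815112
```

>>> jog_arm(
  targets=[
    {"xyz": [0.009,0,0.05],"spin": -0.03},
    {"xyz": [0,0,0.08],"spin": 0},
    {"xyz": [0,0,0.08],"spin": 0},
    {"xyz": [0,0,0.03],"spin": 0},
    {"xyz": [0,-0.03,0],"spin": 0},
    {"xyz": [0,-0.04,0],"spin": 0},
    {"xyz": [0,-0.03,0],"spin": 0},
    {"xyz": [0,-0.01,0],"spin": 0},
    {"xyz": [0,0,0],"spin": 0},
    {"xyz": [0,0,0],"spin": 0},
  ],
)

```text
time: 11.5
tool_pos: [561.9, -114.5, 20.9]
tcp_rot: [3.141, 0.0, 1.613]
contact_force: [-0.6, -0.1, -5.3]
grip_width: 22.0
finger_force: 30.0
```

```bash
python3 look.py w4 36
python3 - <<'E'
import cv2
a=cv2.imread('pics/w4.png')[90:240,150:310];cv2.imwrite('pics/w4c.png',cv2.resize(a,(640,600),interpolation=cv2.INTER_CUBIC))
g=cv2.GaussianBlur(cv2.imread('pics/w4.png'),(3,3),0).astype(int).sum(2)
for r in range(140,190,15):print(r,g[r,218:245].tolist())
E
```

```text
11.5 [ 561.9 -114.5   20.9] [3.1413e+00 2.0000e-04 1.6128e+00] 22.00827907077038
board [163. 185.] [500.5 -95.9] [144.7  87.9] 2.5
dark [247. 278.] [ 561.6 -138.1] [363.9 171.9] 2.5
140 [626, 626, 626, 629, 630, 627, 624, 622, 623, 622, 620, 616, 614, 613, 610, 607, 608, 602, 541, 433, 387, 350, 262, 218, 220, 216, 215]
155 [336, 358, 446, 561, 620, 628, 624, 625, 620, 562, 471, 435, 435, 432, 430, 427, 427, 422, 389, 355, 376, 411, 420, 418, 418, 415, 411]
170 [620, 623, 623, 624, 624, 624, 624, 623, 622, 621, 622, 598, 528, 450, 423, 427, 428, 423, 403, 378, 381, 409, 421, 417, 412, 409, 408]
185 [618, 619, 620, 623, 623, 623, 624, 623, 620, 619, 614, 558, 468, 430, 430, 428, 424, 422, 416, 389, 368, 388, 411, 414, 411, 407, 404]
```

View pics/w4c.png

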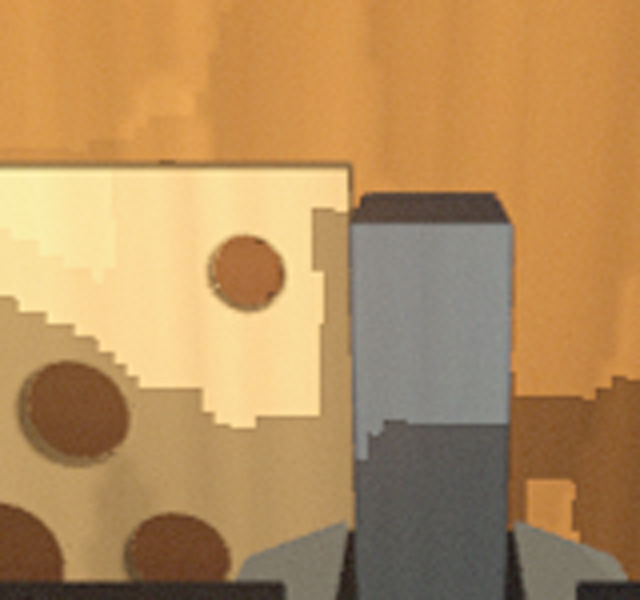

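Run:
```python
from plant import bot
from h import *
c=bot.get_calibration('wrist')
g=cv2.GaussianBlur(cv2.imread('pics/w4.png'),(3,3),0).astype(float).sum(2)
for r in (133,136,139,141):
    i=np.flatnonzero(g[r,220:250]>480)[-1];u=220+i+(g[r,220+i]-480)/(g[r,220+i]-g[r,221+i])
    p=ray(c,(u,r),14)[0];print('edge',r,round(u,2),p.round(1),'ex-dist',p[0]*np.cos(.041)+p[1]*np.sin(.041))
for u,r in((237.3,155),(237.5,170),(238.3,185)):
    p=ray(c,(u,r),37.1)[0];print('bar',p.round(1),p[0]*np.cos(.041)+p[1]*np.sin(.041))
t=bot.get_obs()['tool_pos'];print(t,t[0]*np.cos(.041)+t[1]*np.sin(.041)-11)
```

```text
edge 133 236.19 [546.7 -51.7  14. ] ex-dist 544.0926386745103
edge 136 236.31 [546.8 -53.5  14. ] ex-dist 544.1328925217786
edge 139 236.56 [547.  -55.2  14. ] ex-dist 544.2453018688882
edge 141 236.48 [546.9 -56.4  14. ] ex-dist 544.1703921726586
bar [549.2 -60.8  37.1] 546.2242292634376
bar [549.5 -69.   37.1] 546.1709138264795
bar [550.1 -77.3  37.1] 546.4438107557304
[ 561.93212658 -114.46085583   20.82626039] 545.7683083811406
```

The gap is about 1.9 mm, since the edge is at 544.1 and the bar face at 546.1 along the board's x. I move in 1.2 mm more and set it down.

>>> jog_arm(
  targets=[
    {"xyz": [0,-0.008,0],"spin": 0},
    {"xyz": [0,-0.007,0],"spin": 0},
    {"xyz": [0,0,0],"spin": 0},
    {"xyz": [0,0,0.008],"spin": 0},
    {"xyz": [0,0,0.008],"spin": 0},
    {"xyz": [0,0,0.005],"spin": 0},
    {"xyz": [0,0,0.003],"spin": 0},
    {"xyz": [0,0,0],"spin": 0},
    {"xyz": [0,0,0],"spin": 0},
    {"xyz": [0,0,0],"spin": 0},
  ],
)

```text
time: 12.8
tool_pos: [560.6, -114.5, 18.9]
tcp_rot: [3.142, 0.0, 1.613]
contact_force: [-0.2, 0.5, -4.4]
grip_width: 22.0
finger_force: 30.0
```

>>> jog_arm(
  targets=[
    {"xyz": [0,0,0.005],"spin": 0},
    {"xyz": [0,0,0],"spin": 0},
    {"xyz": [0,0,0],"spin": 0},
    {"xyz": [0,0,0],"spin": 0},
    {"xyz": [0,0,0],"spin": 0},
    {"xyz": [0,0,0],"spin": 0},
    {"xyz": [0,0,0],"spin": 0},
    {"xyz": [0,0,0],"spin": 0},
    {"xyz": [0,0,0],"spin": 0},
    {"xyz": [0,0,0],"spin": 0},
  ],
)

```text
time: 14.05
tool_pos: [560.7, -114.5, 18.7]
tcp_rot: [3.141, 0.0, 1.613]
contact_force: [-2.5, 0.8, 5.4]
grip_width: 21.8
finger_force: 30.0
```

The bar is on the bench. Release and lift.

>>> jog_arm(
  targets=[
    {"xyz": [0,0,0],"spin": 0},
    {"xyz": [0,0,0],"spin": 0},
    {"xyz": [0,0,0],"spin": 0},
    {"xyz": [0,0,0],"spin": 0},
    {"xyz": [0,0,0],"spin": 0},
    {"xyz": [0,0,-0.05],"spin": 0},
    {"xyz": [0,0,-0.2],"spin": 0},
    {"xyz": [0,0,-0.4],"spin": 0},
    {"xyz": [0,0,-0.5],"spin": 0},
    {"xyz": [0,0,-0.5],"spin": 0},
  ],
  gripper=50,
)

```text
time: 15.3
tool_pos: [560.7, -114.5, 153.0]
tcp_rot: [3.14, 0.001, 1.613]
contact_force: [0.5, -0.1, -1.3]
grip_width: 46.0
finger_force: 0.0
```

Run:
```python
from plant import bot
from h import *
o=bot.get_obs();print(o['tool_pos'],o['grip_width'])
c=bot.get_calibration('wrist');im=bot.capture('wrist');cv2.imwrite('pics/w5.png',im)
c2=bot.get_calibration('top');t=bot.capture('top');cv2.imwrite('pics/top5.png',t)
a=cv2.resize(im[0:260,60:400],(785,600),interpolation=cv2.INTER_CUBIC);cv2.imwrite('pics/w5c.png',a)
```

```text
[ 560.66430568 -114.47738512  152.98402822] 45.986354580945545
```

View pics/w5c.png

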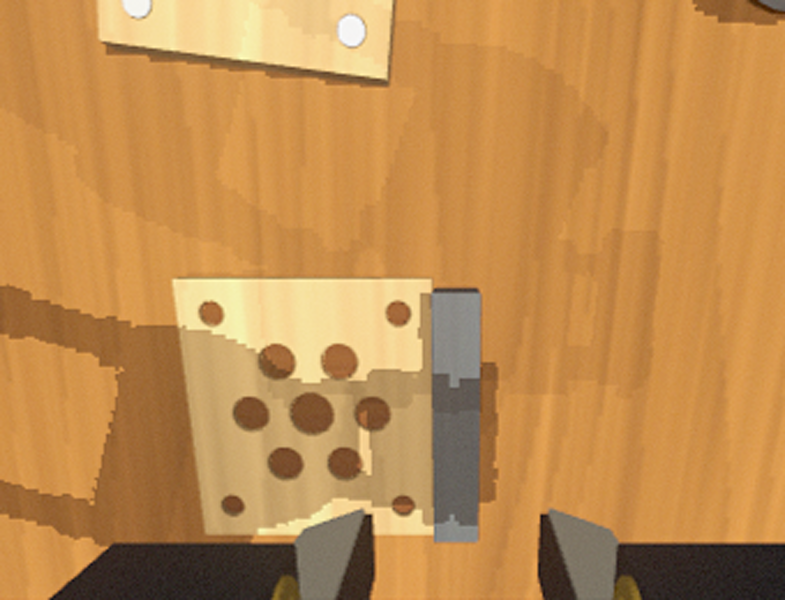

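The bar (433-480, 290-543 in the crop) stands snug along the open board's far edge. I check centring and gap from these corners.

Run:
```python
from plant import bot
from h import *
c=bot.get_calibration('wrist');s=785/340
f=lambda u,v,z:ray(c,(u/s+60-.3,v/s-.3),z)[0]
y=.041
for n,u,v,z in(('barTL',432,292,35),('barTR',480,292,35),('barBL',434,543,35),('barBR',479,543,35),('bdTL',173,279,14),('bdTR',432,279,14),('bdBL',206,536,14),('bdBR',434,536,14)):
    p=f(u,v,z);print(n,p.round(1),'local',np.round([p[0]*np.cos(y)+p[1]*np.sin(y)-484.05,-p[0]*np.sin(y)+p[1]*np.cos(y)+138.2],1))
# jar cap in original top picture
c2=bot.get_calibration('top');im=cv2.imread('pics/top5.png');H,S,V=cv2.split(cv2.cvtColor(im,cv2.COLOR_BGR2HSV))
m=(S<60)&(V>150);m[:,:200]=0;m[:,250:]=0;m[:140]=0;m[185:]=0
k=max(blobs(m,100,2000),key=cv2.contourArea);(u,v),r=cv2.minEnclosingCircle(k);print('cap',u,v,r,ray(c2,(u,v),75)[0])
```

```text
barTL [551.4 -56.9  35. ] local [64.5 58.7]
barTR [572.4 -56.   35. ] local [85.5 58.8]
barBL [ 556.2 -178.3   35. ] local [ 64.4 -62.8]
barBR [ 578.5 -177.4   35. ] local [ 86.7 -62.8]
bdTL [430.2 -57.7  14. ] local [-56.6  62.9]
bdTR [550.7 -52.6  14. ] local [64.  63.1]
bdBL [ 435.4 -189.6   14. ] local [-56.8 -69.1]
bdBR [ 555.9 -184.9   14. ] local [ 63.8 -69.3]
cap 224.0 159.5 10.30786418914795 [693.30076265  94.45087976  75.        ]
```

The bar is snug (gap about 0.5 mm), parallel, and centred within about 1 mm relative to the board. Next is the jar, whose cap is at (693,94).

>>> jog_arm(
  targets=[
    {"xyz": [0.127,0.088,0],"spin": 0},
    {"xyz": [0.254,0.177,0],"spin": 0},
    {"xyz": [0.305,0.212,0],"spin": 0},
    {"xyz": [0.33,0.23,0],"spin": 0},
    {"xyz": [0.33,0.23,0],"spin": 0},
    {"xyz": [0.33,0.23,0],"spin": 0},
    {"xyz": [0.33,0.23,0],"spin": 0},
    {"xyz": [0.279,0.194,0],"spin": 0},
    {"xyz": [0.178,0.124,0],"spin": 0},
    {"xyz": [0.076,0.053,0],"spin": 0},
  ],
  gripper=100,
)

```text
time: 16.65
tool_pos: [693.0, 96.1, 148.6]
tcp_rot: [-3.139, -0.0, 1.614]
contact_force: [-0.2, 0.1, 0.1]
grip_width: 91.6
finger_force: 0.0
```

Run:
```python
from plant import bot
from h import *
c=bot.get_calibration('wrist');im=bot.capture('wrist');o=bot.get_obs();print(o['tool_pos'],o['grip_width'])
cv2.imwrite('pics/w6.png',im)
S,V=cv2.split(cv2.cvtColor(im,cv2.COLOR_BGR2HSV))[1:]
for k in blobs((S<60)&(V>150),1000,30000):
    (u,v),r=cv2.minEnclosingCircle(k);e=ray(c,[(u,v),(u+r,v)],75);print(u,v,r,cv2.contourArea(k),e[0],e[1][0]-e[0][0])
```

```text
[693.21452507  96.21067704 148.84079499] 91.56599933829659
257.10040283203125 198.9888458251953 28.5399227142334 2332.5 [692.75698624  94.24180149  75.        ] 25.877512734574566
495.3235168457031 153.5 87.9091567993164 4431.0 [895.50181166 144.97192338  75.        ] 75.1512941960666
```

View pics/w6.png

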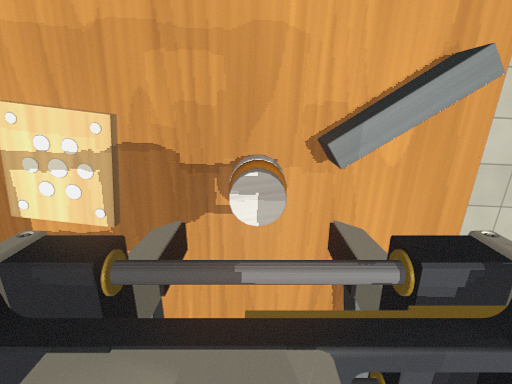

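The jar's cap at (257,199) is centred between the fingers at (692.8,94.2), and the larger bar's corner at (325,150) stays clear. Descend and grip.

>>> jog_arm(
  targets=[
    {"xyz": [-0.024,0,0.12],"spin": 0},
    {"xyz": [0,0,0.24],"spin": 0},
    {"xyz": [0,0,0.24],"spin": 0},
    {"xyz": [0,0,0.24],"spin": 0},
    {"xyz": [0,0,0.24],"spin": 0},
    {"xyz": [0,0,0.22],"spin": 0},
    {"xyz": [0,0,0.16],"spin": 0},
    {"xyz": [0,0,0.08],"spin": 0},
    {"xyz": [0,0,0],"spin": 0},
    {"xyz": [0,0,0],"spin": 0},
  ],
)

```text
time: 17.95
tool_pos: [694.0, 92.5, 28.0]
tcp_rot: [3.14, 0.0, 1.613]
contact_force: [0.4, -0.5, 0.5]
grip_width: 92.2
finger_force: 0.0
```

>>> jog_arm(
  targets=[
    {"xyz": [0,0,0],"spin": 0},
    {"xyz": [0,0,0],"spin": 0},
    {"xyz": [0,0,0],"spin": 0},
    {"xyz": [0,0,0],"spin": 0},
    {"xyz": [0,0,0],"spin": 0},
    {"xyz": [0,0,0],"spin": 0},
    {"xyz": [0,0,0],"spin": 0},
    {"xyz": [0,0,0],"spin": 0},
    {"xyz": [0,0,0],"spin": 0},
    {"xyz": [0,0,0],"spin": 0},
  ],
  gripper=0,
)

```text
time: 19.2
tool_pos: [693.5, 92.4, 27.3]
tcp_rot: [-3.142, 0.0, 1.613]
contact_force: [-1.4, -0.3, 3.6]
grip_width: 58.7
finger_force: 30.0
```

>>> jog_arm(
  targets=[
    {"xyz": [0,0,-0.06],"spin": 0},
    {"xyz": [0,0,-0.12],"spin": 0},
    {"xyz": [0,0,-0.18],"spin": 0},
    {"xyz": [0,0,-0.2],"spin": 0},
    {"xyz": [0,0,-0.2],"spin": 0},
    {"xyz": [0,0,-0.15],"spin": 0},
    {"xyz": [0,0,-0.08],"spin": 0},
    {"xyz": [0,0,-0.02],"spin": 0},
    {"xyz": [0,0,0],"spin": 0},
    {"xyz": [0,0,0],"spin": 0},
  ],
)

```text
time: 20.45
tool_pos: [693.1, 92.5, 107.3]
tcp_rot: [-3.14, 0.0, 1.613]
contact_force: [0.1, 0.2, -2.5]
grip_width: 59.1
finger_force: 30.0
```

>>> jog_arm(
  targets=[
    {"xyz": [-0.082,-0.053,0],"spin": 0},
    {"xyz": [-0.164,-0.106,0],"spin": 0},
    {"xyz": [-0.205,-0.133,0],"spin": 0},
    {"xyz": [-0.2465,-0.1595,0],"spin": 0},
    {"xyz": [-0.2465,-0.1595,0],"spin": 0},
    {"xyz": [-0.2465,-0.1595,0],"spin": 0},
    {"xyz": [-0.2465,-0.1595,0],"spin": 0},
    {"xyz": [-0.2465,-0.1595,0],"spin": 0},
    {"xyz": [-0.2465,-0.1595,0],"spin": 0},
    {"xyz": [-0.2465,-0.1595,0],"spin": 0},
  ],
)

```text
time: 21.7
tool_pos: [587.4, -87.6, 108.1]
tcp_rot: [3.141, 0.0, 1.613]
contact_force: [1.3, -0.3, -2.2]
grip_width: 59.1
finger_force: 30.0
```

>>> jog_arm(
  targets=[
    {"xyz": [-0.2465,-0.1595,0],"spin": 0},
    {"xyz": [-0.2465,-0.1595,0],"spin": 0},
    {"xyz": [-0.2465,-0.1595,0],"spin": 0},
    {"xyz": [-0.2465,-0.1595,0],"spin": 0},
    {"xyz": [-0.2465,-0.1595,0],"spin": 0},
    {"xyz": [-0.2465,-0.1595,0],"spin": 0},
    {"xyz": [-0.205,-0.133,0],"spin": 0},
    {"xyz": [-0.164,-0.106,0],"spin": 0},
    {"xyz": [-0.082,-0.053,0],"spin": 0},
    {"xyz": [0,0,0],"spin": 0},
  ],
)

```text
time: 22.95
tool_pos: [494.8, -245.0, 108.1]
tcp_rot: [3.141, -0.0, 1.612]
contact_force: [0.0, 0.7, -1.8]
grip_width: 59.0
finger_force: 30.0
```

Run:
```python
from plant import bot
from h import *
c=bot.get_calibration('wrist');im=bot.capture('wrist');o=bot.get_obs();print(o['tool_pos'],o['grip_width'])
cv2.imwrite('pics/w7.png',im)
H,S,V=cv2.split(cv2.cvtColor(im,cv2.COLOR_BGR2HSV))
for k in blobs((S<60)&(V>150),1000,30000):
    (u,v),r=cv2.minEnclosingCircle(k);print('cap',u,v,r,ray(c,(u,v),155)[0])
m=((H>16)&(H<40)&(V>140)&(S<150)).astype(np.uint8);m=cv2.morphologyEx(m,cv2.MORPH_CLOSE,np.ones((5,5)))
for k in blobs(m,1500,90000):
    r=rect(c,k,14);print('board',k[:,0].mean(0).round(),np.round(r[0],1),np.round(r[1],1),round(r[2],1))
```

```text
[ 494.98842613 -244.54966426  108.08102233] 58.9401970061525
cap 257.5 285.0 52.500099182128906 [ 495.1885388  -248.74679914  155.        ]
board [257. 296.] [ 499.9 -369.9] [114.3  34.6] 2.5
board [257. 248.] [ 496.5 -302.8] [107.3  37.2] 2.5
board [257.  53.] [ 489.7 -134.3] [120.8  98.8] 2.4
```

View pics/w7.png

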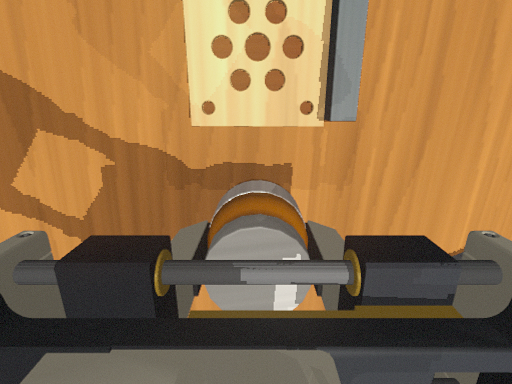

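The jar is held upright beside the open board. The board's near-jar edge at row 127 maps to y≈-183.5, as expected, so the boards are unmoved. Now lower.

>>> jog_arm(
  targets=[
    {"xyz": [0,0,0.06],"spin": 0},
    {"xyz": [0,0,0.12],"spin": 0},
    {"xyz": [0,0,0.18],"spin": 0},
    {"xyz": [0,0,0.18],"spin": 0},
    {"xyz": [0,0,0.18],"spin": 0},
    {"xyz": [0,0,0.14],"spin": 0},
    {"xyz": [0,0,0.08],"spin": 0},
    {"xyz": [0,0,0.04],"spin": 0},
    {"xyz": [0,0,0.015],"spin": 0},
    {"xyz": [0,0,0],"spin": 0},
  ],
)

```text
time: 24.25
tool_pos: [495.1, -244.8, 28.8]
tcp_rot: [3.141, 0.0, 1.613]
contact_force: [-0.2, 0.2, -2.7]
grip_width: 58.9
finger_force: 30.0
```

>>> jog_arm(
  targets=[
    {"xyz": [0,0,0.005],"spin": 0},
    {"xyz": [0,0,0],"spin": 0},
    {"xyz": [0,0,0],"spin": 0},
    {"xyz": [0,0,0],"spin": 0},
    {"xyz": [0,0,0],"spin": 0},
    {"xyz": [0,0,0],"spin": 0},
    {"xyz": [0,0,0],"spin": 0},
    {"xyz": [0,0,0],"spin": 0},
    {"xyz": [0,0,0],"spin": 0},
    {"xyz": [0,0,0],"spin": 0},
  ],
)

```text
time: 25.5
tool_pos: [494.9, -244.7, 28.1]
tcp_rot: [3.142, 0.0, 1.613]
contact_force: [-0.6, -0.1, -2.1]
grip_width: 59.2
finger_force: 30.0
```

>>> jog_arm(
  targets=[
    {"xyz": [0,0,0.005],"spin": 0},
    {"xyz": [0,0,0],"spin": 0},
    {"xyz": [0,0,0.005],"spin": 0},
    {"xyz": [0,0,0],"spin": 0},
    {"xyz": [0,0,0],"spin": 0},
    {"xyz": [0,0,0],"spin": 0},
    {"xyz": [0,0,0],"spin": 0},
    {"xyz": [0,0,0],"spin": 0},
    {"xyz": [0,0,0],"spin": 0},
    {"xyz": [0,0,0],"spin": 0},
  ],
)

```text
time: 26.75
tool_pos: [494.9, -244.7, 27.3]
tcp_rot: [3.142, 0.0, 1.613]
contact_force: [0.5, 0.2, -0.7]
grip_width: 58.5
finger_force: 30.0
```

The jar is on the bench. Release, wait, then lift.

>>> jog_arm(
  targets=[
    {"xyz": [0,0,0.002],"spin": 0},
    {"xyz": [0,0,0],"spin": 0},
    {"xyz": [0,0,0],"spin": 0},
    {"xyz": [0,0,0],"spin": 0},
    {"xyz": [0,0,0],"spin": 0},
    {"xyz": [0,0,0],"spin": 0},
    {"xyz": [0,0,-0.1],"spin": 0},
    {"xyz": [0,0,-0.4],"spin": 0},
    {"xyz": [0,0,-0.5],"spin": 0},
    {"xyz": [0,0,-0.5],"spin": 0},
  ],
  gripper=100,
)

```text
time: 28.0
tool_pos: [494.8, -244.6, 148.8]
tcp_rot: [3.141, 0.0, 1.613]
contact_force: [1.3, -0.9, 0.4]
grip_width: 91.6
finger_force: 0.0
```

>>> jog_arm(
  targets=[
    {"xyz": [0,0,-0.4],"spin": 0},
    {"xyz": [-0.3,0,-0.3],"spin": 0},
    {"xyz": [-0.5,0,0],"spin": 0},
    {"xyz": [-0.5,0,0],"spin": 0},
    {"xyz": [-0.5,0,0],"spin": 0},
    {"xyz": [-0.4,0,0],"spin": 0},
    {"xyz": [-0.2,0,0],"spin": 0},
    {"xyz": [0,0,0],"spin": 0},
    {"xyz": [0,0,0],"spin": 0},
    {"xyz": [0,0,0],"spin": 0},
  ],
)

```text
time: 29.25
tool_pos: [503.2, -435.6, 203.5]
tcp_rot: [3.141, 0.0, 1.614]
contact_force: [1.0, 0.2, -0.1]
grip_width: 91.8
finger_force: 0.0
```

Run:
```python
from plant import bot
from h import *
c=bot.get_calibration('top');im=bot.capture('top');cv2.imwrite('pics/top8.png',im)
H,S,V=cv2.split(cv2.cvtColor(im,cv2.COLOR_BGR2HSV))
roi=np.zeros(V.shape,bool);roi[85:300,70:430]=1
for nm,m,z,lo,hi in(('bar',(S<70)&(V>55)&(V<140),35,150,4000),('board',(H>14)&(H<35)&(V>150),14,1500,6000),('white',(S<60)&(V>150),75,150,2000)):
    for k in blobs(m&roi,lo,hi):
        r=rect(c,k,z);print(nm,k[:,0].mean(0).round(),np.round(r[0],1),np.round(r[1],1),round(r[2],1))
cv2.imwrite('pics/top8c.png',cv2.resize(im[75:285,70:380],(800,542),interpolation=cv2.INTER_CUBIC))
```

```text
bar [357. 291.] [ 381.5 -241.8] [ 58.8 102.9] 0.6
bar [304. 215.] [ 559.6 -113.6] [ 22.2 116.9] 3.2
bar [302. 110.] [ 841.2 -108.1] [ 28.6 163.5] 8.5
bar [194. 110.] [836.5 179.7] [164.1  29.2] 35.1
board [220. 250.] [470.6 100.6] [132.6 121.4] 85.6
board [305. 244.] [ 488.9 -117.7] [119.9 133.1] 2.0
white [359. 241.] [ 494.8 -242.2] [46.6 49.8] 0.8
white [ 93. 229.] [513.7 410.4] [58.5 60.3] 0.9
white [117. 165.] [677.6 362.6] [61.3 71. ] 68.6
white [388. 163.] [ 689.6 -323.5] [88.8 36.9] 29.3
```

View pics/top8c.png

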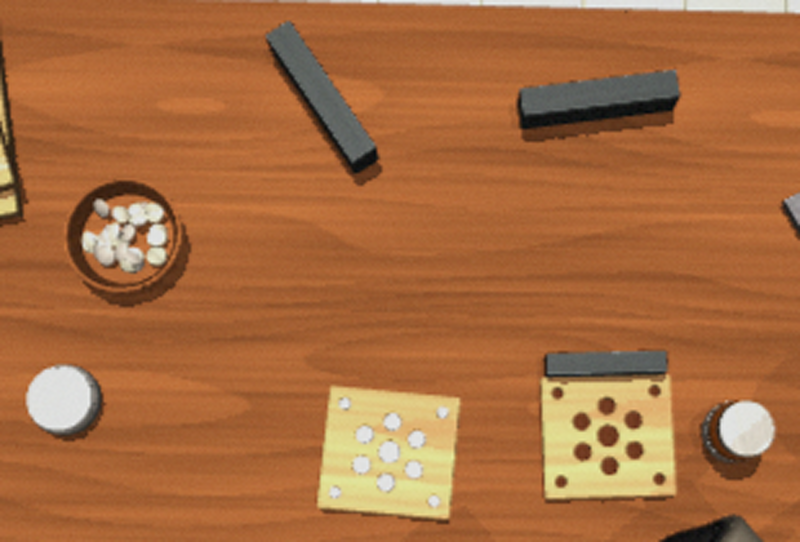

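The bar at (606,363) stands snug, centred and parallel on the open board's far edge. The jar at (745,430) is upright at (494.8,-242), with about 30 mm of clear bench to the board. The boards and bystanders have not moved. Handing in.

```bash
python3 -c "
from plant import bot
print(bot.close_job())"
```

```text
the job is handed in; nothing more can be done
None
```

The job is handed in: the stop bar stands against the open board's far edge (gap about 0.5 mm, parallel, centred to about 1 mm), the glue jar stands upright on the side away from the inlaid board with about 30 mm clear, and the final images show the boards and bystanders unmoved.

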